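# Draw the sagging gate bolt and hold the tester's gate ajar

### The job

The gate of the combing tester's guard is shut by a barrel bolt that has sagged, so its turned-down nose hangs behind the bent-up lip of the keeper. Take the bolt by its ball knob, lift it so that the nose rides over the lip while you draw it back out of the keeper without forcing it, then pull the gate open towards you by about a hand's breadth (some 9 cm at its free edge). Finish still holding the gate ajar there, bolt drawn, against its closing spring, and leave the other things on the bench as they are.

Things in the scene. Friction and masses are not known exactly. Their poses are not given: they have to be found in the camera images.
- tester: Combing tester in its guard pen, fixed to the bench: base plate 320 x 430, posts 205 high, clear side panels, pale lavender machine inside (151 high). Origin at table height under the middle of the gate; x points into the pen (away from the robot), y along the shut gate to the hinge (left seen from the robot), z up. The pen spans x -35 to 285, y -215 to 215 mm; the gate closes its -x side.
- gate_swing (a joint): Opening of the gate, rad: 0 shut, grows as it swings towards the robot, stop at 1.5. Framed clear panel 296 wide, 20 thick, 20 to 205 above the table, about 0.85 kg. A spring pulls it shut with 0.48 N m at 0 and 0.72 N m at 0.3 rad (3 N at the knob), so it falls shut if let go. 0.3 rad is 90 mm at the free edge.
- gate: The gate leaf, with the bolt on it. Origin on the vertical hinge axis at table height (tester frame x -18, y +152 mm). Shut, its axes are the tester's and the leaf spans y -4 to -300, x +8 to +28; open by a rad, its frame is turned by -a about the vertical (clockwise from above).
- gate_edge (a point): Top of the gate's free edge, 300 from the hinge axis, height 205.
- bolt_lift (a joint): Tilt of the bolt, rad: 0 hanging nose-down (0.11 below level), 0.11 level, stop 0.16. It swivels about its rear barrel, centred on the gate at gate frame x -12, y -185, z 185 mm, and falls back by its weight (2 N at the knob). The nose passes over the lip from 0.07 on; at 0.11 it clears it by 6 mm. Hanging, the nose meets the lip at a draw of about 0.002.
- bolt_draw (a joint): How far the bolt is drawn along its own axis, m: about 0 bolted, grows towards the hinge (gate frame +y), range -0.006 to 0.052, friction 0.7 N, no spring. The nose is out of the keeper from 0.028 on; the gate cannot open before that.
- bolt_knob (a point): Centre of the bolt's dark steel ball knob, 22 diameter, on a 9 mm stem standing on the bolt 85 ahead of the barrel centre, 48 above the bolt's axis. 223 above the table while sagging, 233 with the bolt level (and 5 nearer the hinge), 20 in front of the gate's face. Nothing beside it above 200: pinch it from above, fingers closing along the gate (its y axis: along the bolt to the hinge).
- bolt_nose (a point): Lower inner edge of the bolt's turned-down nose, which hangs 8 below the 12 x 12 square bar. The bar is 180 long, its tip 150 ahead of the barrel centre; the nose is 18 long at the tip.
- keeper: Open-topped steel channel on the right front post, 30 wide (x), 34 long (y), back cheek 44, front cheek 38 high; origin in the middle of its underside, 149 above the table, tester frame x -30, y -173. Its end towards the gate is bent up into a lip 4 thick, 15.5 high. The bolt must not be forced against it (30 N at most).
- keeper_lip (a point): Middle of the top edge of the keeper's bent-up lip, 164.5 above the table.
- jar: Bystander: white plastic jar, 60 diameter, 75 high, standing on the bench in front of the gate. Origin under its middle.
- check_weight: Bystander: steel check weight 24 diameter, 38 high, on the base plate just inside the gate. Origin under its middle.
- comb: Bystander: black flat comb 180 x 35 x 6, lying in front of the gate near the hinge, low enough for the gate to pass over.
- bottle_a: Bystander: red-capped glass bottle, 54 diameter, 115 high, right of the tester.
- bottle_b: Bystander: red-capped glass bottle, 48 diameter, 90 high, right of the tester.
- beaker: Bystander: glass beaker, 70 diameter, 90 high, to the left.
- jug: Bystander: steel jug with a handle, 90 diameter, 120 high, to the left.

How it is judged:
By the outcome, as a careful person would: the job done as asked, in the order asked, and still so for the second after the job is handed in, while the arm keeps its last pose, push and grip.
It also fails if it takes over 35 s, if anything falls off the work surface, if the arm or the gripper's body presses on something with over 40 N, if the wrist force passes 120 N, or if a joint passes its speed limit or range.

### The arm

A 6-joint arm with a two-finger parallel gripper is mounted at the origin on the work surface. World frame = base frame: x ahead of the robot, y to its left, z up, the work surface at z = 0. Lengths are in m, angles in rad, forces in N, time in s.
With the tool pointing down it reaches from about 0.275 to 0.75 m from the base axis. Payload 10.2 kg.
Tool frame: the origin (TCP) lies on the centre line of the jaws, within the pads' length; the fingertips stand 22 mm ahead of it and the grasp point (between the pads) lies 3 mm ahead of it; x points along the fingers, z is the direction in which the jaws open and shut, and the axes are right-handed (so a half turn about x gives the same grasp; the last joint's range is limited). The gripper opens to 88 mm and grips with 3 to 60 N. Pads are 18 mm wide; open, the fingers measure 123 mm over their backs; the gripper's body (75 mm by 187 mm) begins 45 mm behind the grasp point.
Start: joints at [-1.434, 0.313, 1.498, -0, 1.331, -0.223], TCP at [0.185, -0.491, 0.261] pointing down, gripper open.
Joint ranges: [-2.94, 2.94], [-0.97, 2.17], [0.19, 2.56], [-1.23, 4.37], [0.02, 3.11], [-2.88, 2.88]. Speed limits (rad/s): [2.39, 2.39, 3.01, 3.14, 3.14, 3.14].

### API

Orientations are given as a unit quaternion [x, y, z, w].
In Python, from cell import r gives the robot as it stands.
- The arm moves only by the tool play_rows, never from a script. Its argument "plan" is a list of rows, each a list of 3 entries, a list of its own where there are three numbers: the shift along the tool's x, y, z in m, then the turn, a rotation vector about the tool's x, y, z in rad, then the opening, from -1 (shut) to 1 (fully open), so that 0 is half open. A call has exactly 8 rows; each row is the pose to reach, as a shift and turn from the pose commanded when the call began, along the tool's axes at that moment; what a row does not reach only later rows make up. A row lasts 1/8 s, in which the tool goes at most 62.5 mm and 10.7 degrees, less where a joint would pass 70% of its speed; a pose out of reach is approached as far as the arm can. A call with a gripper value outside its range is refused whole. The fingers move at their own pace and stop on an object; the grip force is fixed at half the most. Time passes only in rows, so rows that repeat a pose let the fingers close, or fill a call up. It gives the time, the measured TCP pose, the force and the opening at its end, in the units of the state.
- r.get_obs(): the state, without advancing time (a new reading comes with each control period).
- r.read_camera(name): name is "side" or "top"; returns the picture (480x640x3 uint8, red, green, blue); there is no depth.
- r.camera_params(name): a dict with "intrinsics" (3x3 intrinsics, pixels), "T" (4x4, takes a point from camera to world coordinates). Camera axes: x right, y up, looking along -z (the intrinsics and any distortion apply to the point x, -y, -z); pixel columns grow to the right and rows downward; lengths in m; the calibration is good to about 2 mm. A picture is of the moment at which its call begins. camera_params takes no time and is no camera call.
- r.close_job(): hands the job in, once; it reports no verdict.
The state is a dict: "time_s": time; "q": joint angles; "qd": joint speeds; "tau": joint torques, N m; "ee_pos": TCP position; "tool_rot": TCP orientation; "ft_force": force on the tool from outside, world axes, zero at the start; "moment": the same for the moment, N m; "grip_width": finger opening in m.
Only numpy, scipy, OpenCV 4.12 (cv2) and the standard library are available. Lean on these libraries where they do the work, as an engineer would, in place of code of your own. Each camera call takes 0.05 s, during which the arm holds its last target. There are 200 camera calls.

## Working session

There is one attempt and no reset: what is moved stays moved. The work goes in short steps, Python scripts to look and compute and a tool call to move; the robot and the scene stay as the last step left them, time stands still between calls to the robot, and variables do not carry over. Pictures are saved under pics/ and viewed, about 8 in all and at most 12, crops included, and the job is handed in when it is done.

Besides the shell and the picture viewer there is one more tool, called after "Emit:" as name(argument=value, ...), one argument or row to a line, values as JSON. play_rows: Moves the arm, as the interface text tells. Its arguments: {"type":"object","properties":{"plan":{"type":"array","items":{"type":"array"}}},"required":["plan"]}

```bash
mkdir -p pics; ls
python3 - <<'E'
from cell import r
import cv2,numpy as np
np.set_printoptions(precision=4,suppress=True)
o=r.get_obs()
for k in o: print(k,o[k])
for n in("side","top"):
    im=r.read_camera(n); cv2.imwrite(f"pics/{n}0.png",im[:,:,::-1])
    p=r.camera_params(n); print(n,p)
E
```

```text
pics
time_s 0.0
q [-1.4344  0.3134  1.4984  0.0001  1.331  -0.2234]
qd [-0.0001  0.0002 -0.0002 -0.     -0.0006  0.0001]
tau [  0.0001 -40.2207 -25.2271   0.0695   0.0354  -0.0001]
ee_pos [ 0.1848 -0.4912  0.2602]
tool_rot [ 0.4028  0.5817 -0.4021  0.5811]
ft_force [0.2209 0.6812 0.6016]
moment [0.0189 0.0946 0.0235]
grip_width 0.08813248145879461
side {'intrinsics': array([[599.3598,   0.    , 324.3337],
       [  0.    , 599.3598, 243.3281],
       [  0.    ,   0.    ,   1.    ]]), 'T': array([[-0.9122,  0.3091, -0.2691,  0.1428],
       [-0.4097, -0.6735,  0.6152,  0.8948],
       [ 0.009 ,  0.6714,  0.741 ,  1.213 ],
       [ 0.    ,  0.    ,  0.    ,  1.    ]])}
top {'intrinsics': array([[497.5093,   0.    , 322.5853],
       [  0.    , 497.5093, 237.2289],
       [  0.    ,   0.    ,   1.    ]]), 'T': array([[-0.0122,  0.995 , -0.0993,  0.39  ],
       [-0.9999, -0.0133, -0.0106,  0.0099],
       [-0.0119,  0.0991,  0.995 ,  1.6865],
       [ 0.    ,  0.    ,  0.    ,  1.    ]])}
```

View pics/side0.png

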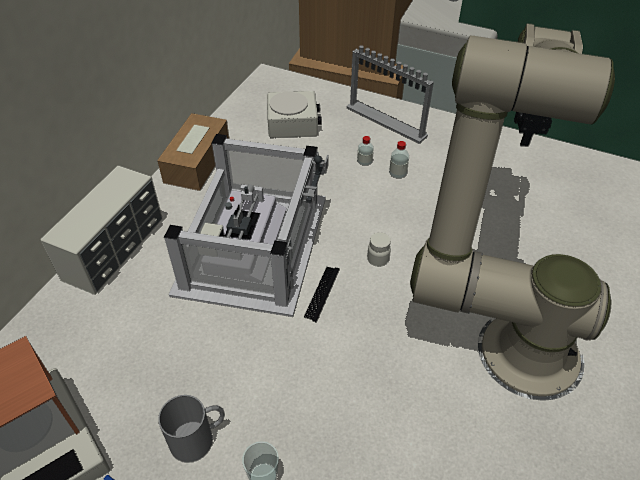

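View pics/top0.png

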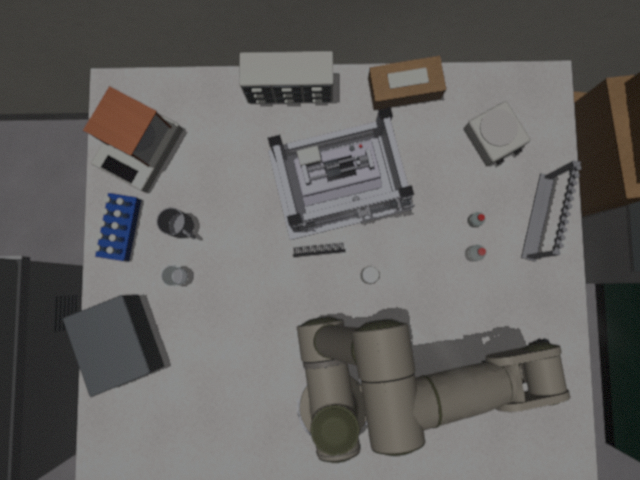

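Side: tester at about (165–330, 135–315), jar (378,248), with the bolt end near (320,165). Top: tester at (270–415, 105–235), jar (370,274), comb (318,250). I'll zoom in on both next.

Run:
```python
import cv2
a=cv2.imread("pics/side0.png")[125:325,160:345]; cv2.imwrite("pics/side0c.png",cv2.resize(a[:100,85:185],None,fx=6,fy=6,interpolation=cv2.INTER_CUBIC))
b=cv2.imread("pics/top0.png")[100:240,265:425]; cv2.imwrite("pics/top0c.png",cv2.resize(b,None,fx=4.0,fy=4.0,interpolation=cv2.INTER_CUBIC))
```

```text
(no output)
```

View pics/side0c.png

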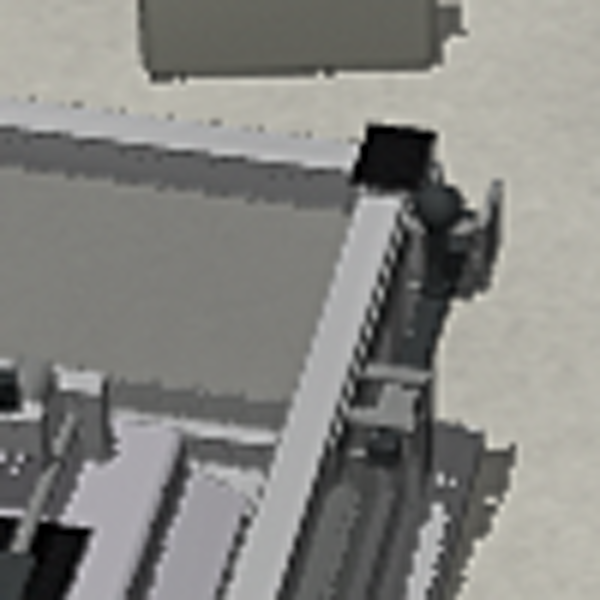

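View pics/top0c.png

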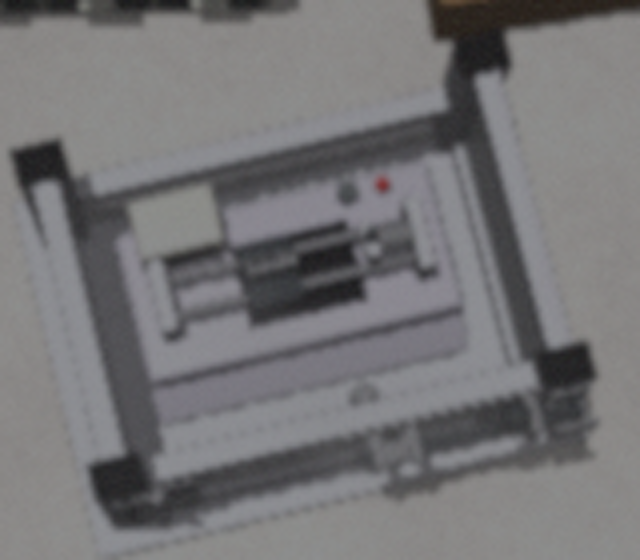

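The knob is the dark ball at about (317.4,158.4) in the side view. I can also read the cap tops and the base-plate corners, so I'll fit the tester pose from those.

```bash
cat > h.py <<'E'
import numpy as np
from cell import r
np.set_printoptions(precision=4,suppress=True)
def ray(n,u,v,z):
    p=r.camera_params(n);K=p["intrinsics"];T=p["T"]
    d=np.linalg.solve(K,[u,v,1.]);d=T[:3,:3]@[d[0],-d[1],-d[2]];o=T[:3,3]
    return o+d*(z-o[2])/d[2]
def proj(n,X):
    p=r.camera_params(n);K=p["intrinsics"];T=p["T"]
    c=T[:3,:3].T@(np.asarray(X)-T[:3,3]);q=K@[c[0],-c[1],-c[2]];return q[:2]/q[2]
E
python3 - <<'E'
from h import *
t=lambda u,v:((u+.5)/4-.5+265,(v+.5)/4-.5+100)
caps={k:ray("top",*t(*c),.205) for k,c in dict(FL=(120,478),FR=(567,362),BL=(40,160),BR=(482,52)).items()}
for k in caps: print(k,caps[k])
def yaw(a,b): d=b-a; return np.arctan2(d[1],d[0])
print("yaws y-axis",yaw(caps["FR"],caps["FL"])-np.pi/2,yaw(caps["BR"],caps["BL"])-np.pi/2,"x",yaw(caps["FL"],caps["BL"]),yaw(caps["FR"],caps["BR"]))
f=ray("side",293,313,.0);b=ray("side",170,294,.0);print("base side FL,BL",f,b,yaw(f,b),np.linalg.norm(f-b))
print("base top FL",ray("top",*t(105,555),.0))
k=ray("side",317.4,158.4,.223);print("knob",k, "in top:",proj("top",k))
for th in(-.26,-.24,-.22,-.2,-0.18,.18,.2,.22,.24,.26):
    R=np.array([[np.cos(th),-np.sin(th)],[np.sin(th),np.cos(th)]])
    print(th,"orig from knob",k[:2]-R@[-.03,-.1228],"from base FL",f[:2]-R@[-.035,.215])
E
```

```text
FL [0.5937 0.1091 0.205 ]
FR [ 0.6772 -0.2286  0.205 ]
BL [0.8395 0.1687 0.205 ]
BR [ 0.919  -0.1706  0.205 ]
yaws y-axis 0.24246349219635288 0.2300997533667506 x 0.23756829262708185 0.23554310470547074
base side FL,BL [0.5585 0.1318 0.    ] [0.8672 0.2083 0.    ] 0.243079968881295 0.31811158738401407
base top FL [0.5558 0.1361 0.    ]
knob [ 0.6385 -0.1871  0.223 ] in top: [393.6987 201.9886]
-0.26 orig from knob [ 0.699  -0.0761] from base FL [ 0.537 -0.085]
-0.24 orig from knob [ 0.6968 -0.0749] from base FL [ 0.5414 -0.0854]
-0.22 orig from knob [ 0.6946 -0.0738] from base FL [ 0.5457 -0.0857]
-0.2 orig from knob [ 0.6923 -0.0727] from base FL [ 0.5501 -0.0859]
-0.18 orig from knob [ 0.69   -0.0716] from base FL [ 0.5544 -0.086 ]
0.18 orig from knob [ 0.646  -0.0609] from base FL [ 0.6314 -0.0735]
0.2 orig from knob [ 0.6435 -0.0608] from base FL [ 0.6355 -0.072 ]
0.22 orig from knob [ 0.641  -0.0607] from base FL [ 0.6395 -0.0704]
0.24 orig from knob [ 0.6384 -0.0607] from base FL [ 0.6436 -0.0688]
0.26 orig from knob [ 0.6359 -0.0607] from base FL [ 0.6476 -0.067 ]
```

```bash
cat >> h.py <<'E'
from scipy.spatial.transform import Rotation as Ro
YAW=.238; G=np.array([-.0]) 
Rt=np.array([[np.cos(YAW),-np.sin(YAW),0],[np.sin(YAW),np.cos(YAW),0],[0,0,1]])
ORG=np.array([.637,-.0605,0])
def w(p): return ORG+Rt@np.asarray(p)/1000      # tester mm -> world
def tt(X): return Rt.T@(np.asarray(X)-ORG)*1000
def Rtool(yaw=YAW,tilt=0,sgn=1):
    # tool x down, z along sgn*gate y; tilt>0 about gate +... lifts the nose (rotation about -x gate)
    x=np.array([0,0,-1.]); z=sgn*np.array([-np.sin(yaw),np.cos(yaw),0])
    R=np.stack([x,np.cross(z,x),z],1)
    return Ro.from_rotvec(-tilt*np.array([np.cos(yaw),np.sin(yaw),0])).as_matrix()@R
def cmd(P,R):
    o=r.get_obs();R0=Ro.from_quat(o["tool_rot"]).as_matrix()
    return R0.T@(np.asarray(P)-o["ee_pos"]),Ro.from_matrix(R0.T@R).as_rotvec()
E
python3 - <<'E'
from h import *
o=r.get_obs();print(Ro.from_quat(o["tool_rot"]).as_matrix())
print("jar tester",tt(ray("top",370,274,.07)),"knob",w([-30,-122.8,223]))
K=w([-30,-122.8,223])
for s in(1,-1): print(s,cmd([K[0],K[1],.32],Rtool(sgn=s)))
E
```

```text
[[-0.0002  0.936   0.3521]
 [ 0.0011  0.3521 -0.936 ]
 [-1.      0.0002 -0.0011]]
jar tester [-216.7016  -13.664    70.    ] knob [ 0.6368 -0.1869  0.223 ]
1 (array([-0.0595,  0.5302, -0.1257]), array([-3.0198,  0.0003, -0.0016]))
-1 (array([-0.0595,  0.5302, -0.1257]), array([ 0.1218, -0.0011, -0.0002]))
```

Emit:
play_rows(
  plan=[
    [[-0.06,0.0,0.0],[0,0,0],0.2],
    [[-0.06,0.06,-0.014],[0,0,0],0.2],
    [[-0.06,0.12,-0.028],[0.02,0,0],0.2],
    [[-0.06,0.18,-0.042],[0.04,0,0],0.2],
    [[-0.06,0.24,-0.057],[0.06,0,0],0.2],
    [[-0.06,0.3,-0.071],[0.08,0,0],0.2],
    [[-0.06,0.36,-0.085],[0.1,0,0],0.2],
    [[-0.06,0.36,-0.085],[0.1,0,0],0.2],
  ],
)

```text
time_s: 1.1
ee_pos: [0.4941, -0.2825, 0.3199]
tool_rot: [0.43, 0.562, -0.429, 0.561]
ft_force: [-0.1, -0.4, 0.1]
grip_width: 0.0529
```

Run:
```python
from h import *
o=r.get_obs();print(o["ee_pos"],o["q"],o["grip_width"],o["ft_force"])
K=w([-30,-122.8,223]);print(cmd([K[0],K[1],.28],Rtool(sgn=-1)))
```

```text
[ 0.4941 -0.2825  0.3199] [-0.7253  0.3806  1.2509  0.0005  1.5113  0.5807] 0.05292745938834709 [-0.1498 -0.3625  0.0577]
(array([ 0.0399,  0.1627, -0.0549]), array([ 0.0267, -0.0013,  0.0003]))
```

Emit:
play_rows(
  plan=[
    [[0,0.05,-0.017],[0.027,-0.001,0],0.2],
    [[0,0.1,-0.034],[0.027,-0.001,0],0.2],
    [[0.0,0.14,-0.047],[0.027,-0.001,0],0.2],
    [[0.01,0.163,-0.055],[0.027,-0.001,0],0.2],
    [[0.03,0.163,-0.055],[0.027,-0.001,0],0.2],
    [[0.04,0.163,-0.055],[0.027,-0.001,0],0.2],
    [[0.04,0.163,-0.055],[0.027,-0.001,0],0.2],
    [[0.04,0.163,-0.055],[0.027,-0.001,0],0.2],
  ],
)

```text
time_s: 2.1
ee_pos: [0.6351, -0.1906, 0.2817]
tool_rot: [0.439, 0.554, -0.439, 0.555]
ft_force: [-0.5, 0.5, 0.6]
grip_width: 0.0526
```

Run:
```python
from h import *
import cv2
o=r.get_obs();print(o["ee_pos"],o["grip_width"],o["ft_force"])
K=w([-30,-122.8,223]);print(cmd([K[0],K[1],.226],Rtool(sgn=-1)))
im=r.read_camera("side")[:,:,::-1]
cv2.imwrite("pics/side1c.png",cv2.resize(im[90:190,250:370],None,fx=5,fy=5,interpolation=cv2.INTER_CUBIC))
tip=o["ee_pos"]+Ro.from_quat(o["tool_rot"]).as_matrix()@[.022,0,0]
print("tip px",proj("side",tip),"crop",(proj("side",tip)-[250,90])*5)
```

```text
[ 0.6351 -0.1906  0.2817] 0.05262844933859385 [-0.4555  0.4775  0.5683]
(array([ 0.0557,  0.0024, -0.0033]), array([-0.0058,  0.0019, -0.001 ]))
tip px [319.1947 146.5821] crop [345.9733 282.9107]
```

View pics/side1c.png

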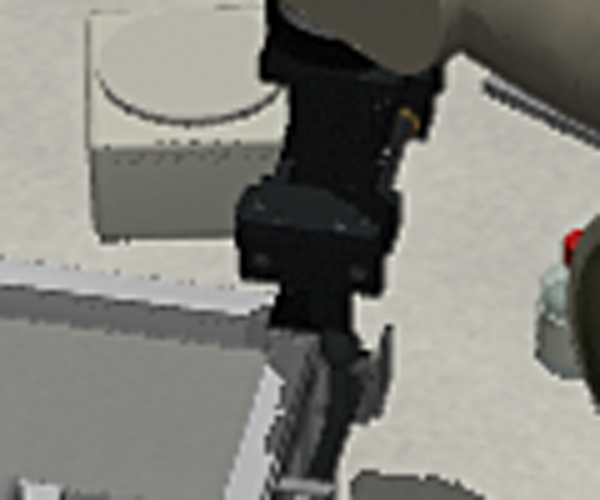

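The open fingers straddle the knob from above, at crop (300–355, 330), with the knob at about (337,342). I'll descend and then close.

Emit:
play_rows(
  plan=[
    [[0.01,0.001,-0.002],[-0.005,0.002,0],0.2],
    [[0.02,0.002,-0.003],[-0.005,0.002,0],0.2],
    [[0.03,0.002,-0.003],[-0.005,0.002,0],0.2],
    [[0.04,0.002,-0.003],[-0.005,0.002,0],0.2],
    [[0.05,0.002,-0.003],[-0.005,0.002,0],0.2],
    [[0.054,0.002,-0.003],[-0.005,0.002,0],0.2],
    [[0.054,0.002,-0.003],[-0.005,0.002,0],0.2],
    [[0.054,0.002,-0.003],[-0.005,0.002,0],0.2],
  ],
)

```text
time_s: 3.15
ee_pos: [0.6366, -0.1868, 0.2272]
tool_rot: [0.437, 0.556, -0.437, 0.556]
ft_force: [-0.3, 0.1, 0.8]
grip_width: 0.0526
```

Run:
```python
from h import *
import cv2
o=r.get_obs();print(o["ee_pos"],o["grip_width"],o["ft_force"],tt(o["ee_pos"]))
K=w([-30,-122.8,223]);print(cmd([K[0],K[1],.226],Rtool(sgn=-1)))
im=r.read_camera("side")[:,:,::-1]
cv2.imwrite("pics/side2c.png",cv2.resize(im[110:190,270:370],None,fx=6,fy=6,interpolation=cv2.INTER_CUBIC))
R=Ro.from_quat(o["tool_rot"]).as_matrix()
for z in(-.026,.026):
  for y in(-.009,.009):
    print(z,y,(proj("side",o["ee_pos"]+R@[.022,y,z])-[270,110])*6)
```

```text
[ 0.6366 -0.1868  0.2272] 0.05263504728695763 [-0.3071  0.1315  0.7631] [ -30.1244 -122.6696  227.1705]
(array([0.0012, 0.0001, 0.0001]), array([-0.0002, -0.0005, -0.0006]))
-0.026 -0.009 [297.1309 366.0181]
-0.026 0.009 [255.5535 360.5899]
0.026 -0.009 [319.7309 288.5023]
0.026 0.009 [279.0384 283.2973]
```

View pics/side2c.png

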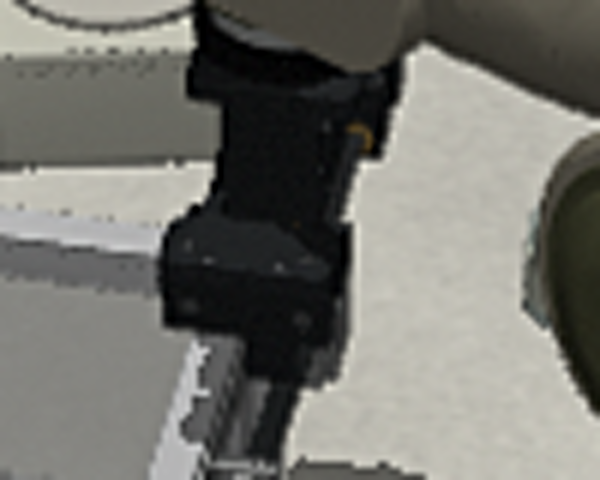

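The near finger is at (250–300, 375), just where projected, and it hides the knob. No contact force yet, so I'm closing the jaws.

Emit:
play_rows(
  plan=[
    [[0.001,0,0],[0,0,0],-0.2],
    [[0.001,0,0],[0,0,0],-0.5],
    [[0.001,0,0],[0,0,0],-0.7],
    [[0.001,0,0],[0,0,0],-1],
    [[0.001,0,0],[0,0,0],-1],
    [[0.001,0,0],[0,0,0],-1],
    [[0.001,0,0],[0,0,0],-1],
    [[0.001,0,0],[0,0,0],-1],
  ],
)

```text
time_s: 4.2
ee_pos: [0.6366, -0.1867, 0.2258]
tool_rot: [0.437, 0.556, -0.437, 0.556]
ft_force: [0.3, 0.6, 1.0]
grip_width: 0.0194
```

Run:
```python
from h import *
o=r.get_obs();print(o["ee_pos"],o["grip_width"],o["ft_force"],tt(o["ee_pos"]))
# lift about barrel as rigid rotation
B=w([-30,-33,185]);P=o["ee_pos"];R0=Ro.from_quat(o["tool_rot"]).as_matrix()
for a in(.03,.06,.09,.12):
    Q=Ro.from_rotvec(-a*Rt[:,0]).as_matrix()
    print(a,*cmd(B+Q@(P-B),Q@R0))
```

```text
[ 0.6366 -0.1867  0.2258] 0.01942261097181116 [0.2943 0.5975 1.0315] [ -30.1936 -122.576   225.7573]
0.03 [-0.0027  0.     -0.0013] [-0.   -0.03  0.  ]
0.06 [-0.0053  0.     -0.0026] [-0.   -0.06  0.  ]
0.09 [-0.0079 -0.     -0.004 ] [-0.   -0.09  0.  ]
0.12 [-0.0104 -0.     -0.0055] [-0.   -0.12  0.  ]
```

Emit:
play_rows(
  plan=[
    [[-0.0013,0,-0.0006],[0,-0.015,0],-1],
    [[-0.0027,0,-0.0013],[0,-0.03,0],-1],
    [[-0.004,0,-0.002],[0,-0.045,0],-1],
    [[-0.0053,0,-0.0026],[0,-0.06,0],-1],
    [[-0.0066,0,-0.0033],[0,-0.075,0],-1],
    [[-0.0079,0,-0.004],[0,-0.09,0],-1],
    [[-0.01,0,-0.0052],[0,-0.115,0],-1],
    [[-0.01,0,-0.0052],[0,-0.115,0],-1],
  ],
)

```text
time_s: 5.2
ee_pos: [0.6353, -0.1813, 0.236]
tool_rot: [0.411, 0.523, -0.461, 0.587]
ft_force: [-0.1, 0.1, -2.8]
grip_width: 0.0198
```

Run:
```python
from h import *
import cv2
o=r.get_obs();print(o["ee_pos"],o["grip_width"],o["ft_force"],o["moment"],tt(o["ee_pos"]))
im=r.read_camera("side")[:,:,::-1]
cv2.imwrite("pics/side3c.png",cv2.resize(im[130:210,270:370],None,fx=6,fy=6,interpolation=cv2.INTER_CUBIC))
```

```text
[ 0.6353 -0.1813  0.236 ] 0.019815213333876112 [-0.0824  0.0514 -2.7917] [0.1392 0.0112 0.0221] [ -30.1304 -117.0082  235.9931]
```

View pics/side3c.png

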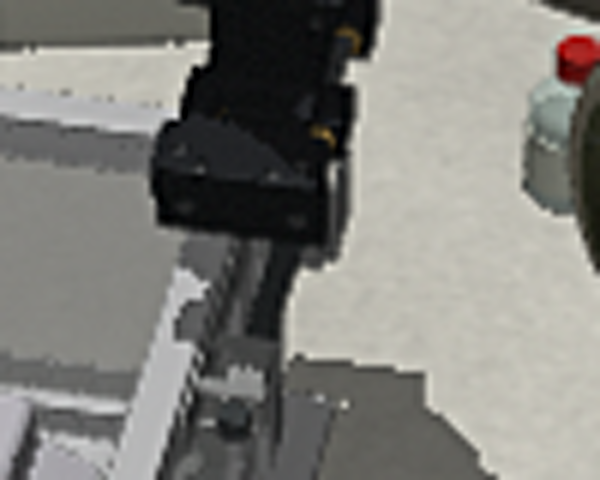

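The bolt weight is now carried: Fz is about -2.8 N and the side force is near zero. The fingers still hold the knob at a tilt of about 0.115. Next I'll work out the draw.

Run:
```python
from h import *
o=r.get_obs();R0=Ro.from_quat(o["tool_rot"]).as_matrix()
print(cmd(o["ee_pos"]+Rt@[0,.02,0],R0)[0],cmd(o["ee_pos"]+Rt@[0,.042,0],R0)[0])
```

```text
[-0.0023  0.     -0.0199] [-0.0048  0.     -0.0417]
```

Emit:
play_rows(
  plan=[
    [[-0.0002,0,-0.0015],[0,0,0],-1],
    [[-0.0004,0,-0.0035],[0,0,0],-1],
    [[-0.0006,0,-0.0055],[0,0,0],-1],
    [[-0.0009,0,-0.0075],[0,0,0],-1],
    [[-0.0011,0,-0.01],[0,0,0],-1],
    [[-0.0014,0,-0.0125],[0,0,0],-1],
    [[-0.0017,0,-0.015],[0,0,0],-1],
    [[-0.002,0,-0.0175],[0,0,0],-1],
  ],
)

```text
time_s: 6.25
ee_pos: [0.6311, -0.1644, 0.2358]
tool_rot: [0.412, 0.523, -0.461, 0.587]
ft_force: [0.7, -1.1, -1.3]
grip_width: 0.0196
```

Run:
```python
from h import *
o=r.get_obs();R0=Ro.from_quat(o["tool_rot"]).as_matrix()
print(tt(o["ee_pos"]),o["grip_width"],o["ft_force"]@Rt)
print(cmd(w([-30.1,-117+42,236]),R0))
```

```text
[-30.2037 -99.5765 235.7684] 0.01957234582580674 [ 0.4312 -1.2129 -1.3434]
(array([-0.003 ,  0.0001, -0.0244]), array([0., 0., 0.]))
```

Emit:
play_rows(
  plan=[
    [[-0.0004,0,-0.004],[0,0,0],-1],
    [[-0.0009,0,-0.008],[0,0,0],-1],
    [[-0.0014,0,-0.012],[0,0,0],-1],
    [[-0.0019,0,-0.016],[0,0,0],-1],
    [[-0.0024,0,-0.02],[0,0,0],-1],
    [[-0.003,0,-0.0244],[0,0,0],-1],
    [[-0.003,0,-0.0244],[0,0,0],-1],
    [[-0.003,0,-0.0244],[0,0,0],-1],
  ],
)

```text
time_s: 7.25
ee_pos: [0.6253, -0.1405, 0.2358]
tool_rot: [0.412, 0.523, -0.461, 0.586]
ft_force: [1.3, 1.5, -2.9]
grip_width: 0.0192
```

Run:
```python
from h import *
import cv2
o=r.get_obs();R0=Ro.from_quat(o["tool_rot"]).as_matrix();P=o["ee_pos"]
print(tt(P),o["grip_width"],o["ft_force"]@Rt)
im=r.read_camera("side")[:,:,::-1]
cv2.imwrite("pics/side4c.png",cv2.resize(im[120:220,260:360],None,fx=6,fy=6,interpolation=cv2.INTER_CUBIC))
H=w([-18,152,0])
for a in(.05,.1,.15,.2,.25,.3,.31):
    Q=Ro.from_rotvec([0,0,-a]).as_matrix()
    T=H+Q@(P-H);T[2]=P[2]
    print(a,*cmd(T,Q@R0))
```

```text
[-30.2048 -75.0068 235.8237] 0.019167198345088943 [ 1.6132  1.143  -2.8738]
0.05 [-0.0001 -0.0113 -0.001 ] [ 0.0496  0.0001 -0.0056]
0.1 [-0.0003 -0.0226 -0.0024] [ 0.0993  0.0001 -0.0113]
0.15 [-0.0005 -0.0338 -0.0044] [ 0.149   0.0001 -0.017 ]
0.2 [-0.0008 -0.0448 -0.007 ] [ 0.1986  0.0001 -0.0226]
0.25 [-0.0011 -0.0558 -0.0101] [ 0.2483  0.0001 -0.0283]
0.3 [-0.0016 -0.0665 -0.0137] [ 0.298   0.0001 -0.034 ]
0.31 [-0.0017 -0.0687 -0.0145] [ 0.3079  0.0001 -0.0351]
```

View pics/side4c.png

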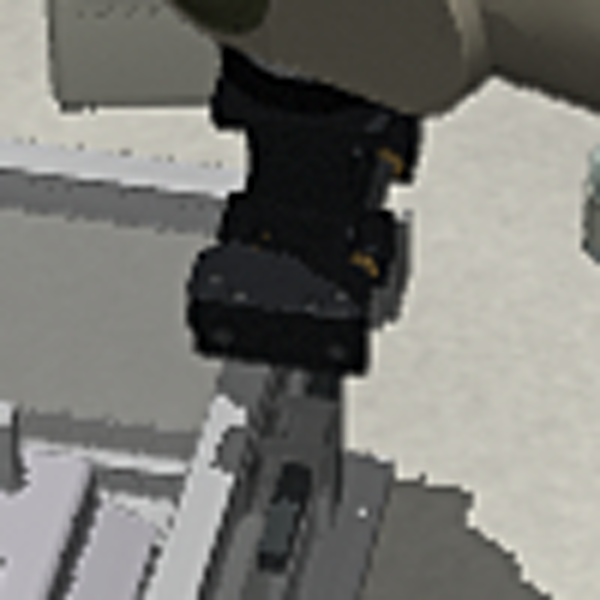

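The dark bar tail now sticks out behind the barrel, from (290,470) to (275,565), so the bolt is drawn. Opening the gate in stages.

Emit:
play_rows(
  plan=[
    [[0,-0.0045,-0.0003],[0.02,0,-0.002],-1],
    [[-0.0001,-0.0113,-0.001],[0.05,0,-0.006],-1],
    [[-0.0002,-0.018,-0.0018],[0.08,0,-0.009],-1],
    [[-0.0003,-0.0226,-0.0024],[0.1,0,-0.011],-1],
    [[-0.0004,-0.0282,-0.0034],[0.125,0,-0.014],-1],
    [[-0.0005,-0.0338,-0.0044],[0.15,0,-0.017],-1],
    [[-0.0005,-0.0338,-0.0044],[0.15,0,-0.017],-1],
    [[-0.0005,-0.0338,-0.0044],[0.15,0,-0.017],-1],
  ],
)

```text
time_s: 8.3
ee_pos: [0.5915, -0.1443, 0.2359]
tool_rot: [0.45, 0.491, -0.504, 0.55]
ft_force: [3.2, 0.2, -2.8]
grip_width: 0.0195
```

Run:
```python
from h import *
o=r.get_obs();R0=Ro.from_quat(o["tool_rot"]).as_matrix();P=o["ee_pos"]
print(tt(P),o["grip_width"],o["ft_force"]@Rt)
H=w([-18,152,0]); ang=lambda X:np.arctan2(*(-tt(X)[:2]+[-18,152]))
v=tt(P)-[-18,152,0]; a0=np.arctan2(-v[0],-v[1])-np.arctan2(12.2,227); print("angle",a0)
for d in(.03,.06,.09,.12,.15,.16):
    Q=Ro.from_rotvec([0,0,-d]).as_matrix()
    T=H+Q@(P-H);T[2]=.236
    print(d,*cmd(T,Q@R0))
```

```text
[-63.9584 -70.7524 235.9432] 0.01953181434497174 [ 3.1378 -0.5614 -2.8476]
angle 0.1497726615605754
0.03 [-0.0001 -0.0068 -0.0005] [ 0.0298 -0.     -0.0034]
0.06 [-0.0002 -0.0136 -0.0011] [ 0.0596 -0.     -0.0068]
0.09 [-0.0003 -0.0204 -0.002 ] [ 0.0894 -0.     -0.0102]
0.12 [-0.0004 -0.0271 -0.003 ] [ 0.1192 -0.     -0.0136]
0.15 [-0.0006 -0.0338 -0.0043] [ 0.149  -0.     -0.0171]
0.16 [-0.0006 -0.036  -0.0048] [ 0.159  -0.     -0.0182]
```

Emit:
play_rows(
  plan=[
    [[-0.0001,-0.0068,-0.0005],[0.03,0,-0.003],-1],
    [[-0.0002,-0.0136,-0.0011],[0.06,0,-0.007],-1],
    [[-0.0003,-0.0204,-0.002],[0.09,0,-0.01],-1],
    [[-0.0004,-0.0271,-0.003],[0.12,0,-0.014],-1],
    [[-0.0006,-0.0338,-0.0043],[0.15,0,-0.017],-1],
    [[-0.0006,-0.0345,-0.0045],[0.153,0,-0.017],-1],
    [[-0.0006,-0.0345,-0.0045],[0.153,0,-0.017],-1],
    [[-0.0006,-0.0345,-0.0045],[0.153,0,-0.017],-1],
  ],
)

```text
time_s: 9.3
ee_pos: [0.5569, -0.1429, 0.236]
tool_rot: [-0.486, -0.454, 0.545, -0.51]
ft_force: [3.3, -0.1, -2.2]
grip_width: 0.0191
```

Run:
```python
from h import *
import cv2
o=r.get_obs();P=o["ee_pos"]
v=tt(P)-[-18,152,0]; a=np.arctan2(-v[0],-v[1])-np.arctan2(12.2,227)
print(tt(P),o["grip_width"],o["ft_force"]@Rt,"angle",a,"edge mm",300*np.sin(a))
s=r.read_camera("side")[:,:,::-1]
cv2.imwrite("pics/s5.png",cv2.resize(s[100:300,160:410],None,fx=3,fy=3,interpolation=cv2.INTER_CUBIC))
for aa in(0,a):
    h=np.array([-18,152,205]);e=h+[-300*np.sin(aa)+8*np.cos(aa),-300*np.cos(aa)-8*np.sin(aa),0]
    print("gate edge crop px",(proj("side",w(e))-[160,100])*3)
```

```text
[-97.3125 -61.187  236.0303] 0.019125472596153468 [ 3.178  -0.8463 -2.244 ] angle 0.302473825576937 edge mm 89.36479074853611
gate edge crop px [456.8318 170.6791]
gate edge crop px [556.5798 191.9599]
```

View pics/s5.png

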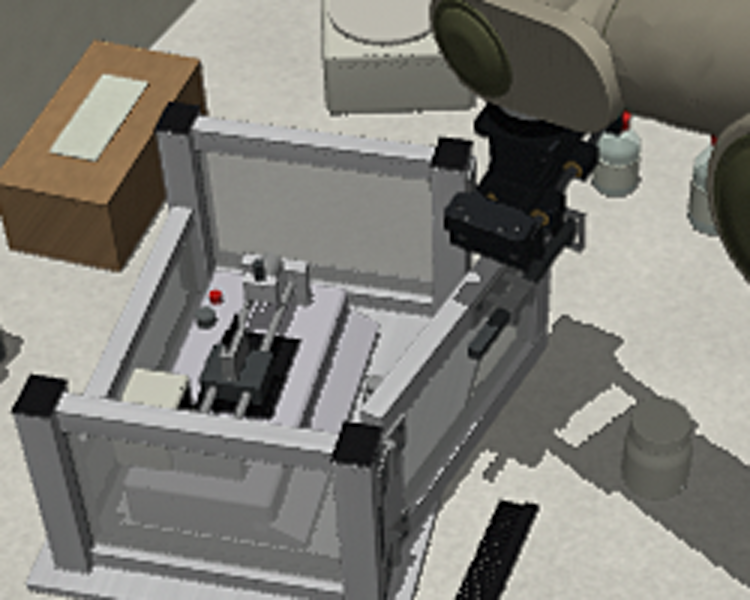

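The gate stands ajar, with its free edge by (550,250) near the predicted spot and its tail drawn at (490,335). Jar, comb, bottles and check weight haven't moved. I'm handing it in while still holding.

Run:
```python
from h import *
print(r.get_obs()["qd"]); print(r.close_job())
```

```text
[-0.0032 -0.0004  0.0001 -0.0001 -0.0018  0.0009]
the job is handed in; nothing more can be done
None
```

The gate is open about 0.30 rad (roughly 89 mm at the free edge), and I handed the job in at about 9.3 s with the gripper still holding the knob.

I pinched the ball knob from above and lifted the bolt about 0.115 rad. I then drew it about 42 mm towards the hinge and swung the gate open about its hinge.

**Last checks**
- **Gate angle:** 0.302 rad, worked out from the arm's position and the fitted tester pose. The last side picture agrees with it.
- **Forces:** about 3.2 N of pull from the closing spring, as expected. While I was drawing the bolt, the readings taken halfway and at the end were only about 1.2 N sideways, with no sign of the nose catching on the lip.
- **Bolt:** the picture shows its tail sticking out behind the barrel, so it is drawn. The gripper hides the nose itself.
- **Other things:** the jar, comb and check weight look undisturbed, and so do the bottles where they show. The beaker and jug were outside that last close-up.

**One oddity:** the fingers closed to 19–20 mm on the 22 mm ball. This could be pads giving way a little or a slightly off-centre pinch. The width stayed steady from the lift to the end.

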